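Swap the ink cartridges in the printer's locked supply drawer

TASK

Swap the cartridges of the ink supply unit: pull its lock dial up, turn it to the green mark and push it back in, pull the drawer right open, put the spent grey cartridges from it in the green recycling tray and lay each fresh coloured cartridge from the mat flat in the lane of its own colour, lengthwise along the lane. Then push the drawer fully shut and lock it again in the same way: dial up, back to the red mark, pushed home. Leave the mug, the stapler and the notepad alone.

Things in the scene. Friction and masses are not known exactly. Their poses are not given: they have to be found in the camera images.
- unit: Ink supply unit, fixed, charcoal box 260 deep (x) x 280 wide (y) x 90 high, with a white panel on the back half of its roof. Origin: centre of its underside; its own x points from the drawer front to the back, y to the left seen from the front, z up. The drawer front is its -x face, 130 from the origin.
- drawer (a point): Point in the drawer, on its centre line, 16 above the unit's underside and, when shut, 2 in front of the unit's origin; axes of the unit. In this frame: floor at z = 6, inside from x = -107 to 107, y = -119 to 119; side walls up to z = 52 (the left one carries a small catch up to z = 60 at x = -64), front panel up to z = 63. Ribs 4 wide, 6 high, along x at y = +-34 part three lanes. Only what is pulled out can be reached.
- unit_drawer0 (a joint): How far the drawer is out, m: 0 shut, 0.18 at its stop; it slides along the unit's -x, resists with about 1 N and stays where it is left. Count it as right open beyond 0.15, shut below 0.008. While the dial is locked a cam inside holds it to about 0.02.
- unit_drawer0_handle (a point): Middle of the drawer's handle: an aluminium round bar 11 thick and 120 long, level, along the unit's y, 35 in front of the drawer front (centre to face), 52 above the table; free above, on two thin posts at 51 either side of the middle.
- lane_cyan (a point): Point on the drawer floor in the middle of the cyan lane's width (drawer y = 68), 50 in front of the drawer's middle (drawer x = -50); axes of the drawer. The lane is painted cyan, with a cyan dab on the drawer front's top edge.
- lane_magenta (a point): The same for the magenta lane, in the middle (drawer y = 0).
- lane_yellow (a point): The same for the yellow lane (drawer y = -68).
- dial_grip (a point): On the dial's axis at grip height, 38 above the unit's roof when pushed in; moves and turns with the dial. z up; y along the orange grip bar, to the white pointer. The bar is 42 long, 14 thick (along x), 30 high; its top is 8 above this point, its foot 22 below, on a black disc of radius 22. In unit axes the dial stands at x = -85, y = 85.
- dial_pull (a joint): How far the dial is pulled up, m: 0 pushed in (below 0.003 counts), stop at 0.013. Moves with about 2 N and stays where it is left. It turns only when pulled up more than about 0.009, and goes in again only near either end of its turn.
- dial_turn (a joint): Angle of the dial, rad, counterclockwise seen from above: 0 locked (pointer to the red mark, bar along the unit's y; below 0.3 counts), 1.3 open (green mark; above 1.0 counts), with a stop at each end. Turns with about 0.04 N m.
- fresh_cyan: Fresh cyan cartridge: a box 64 long (its x) x 34 wide (its y) x 30 high (its z), 60 g, origin at its centre; it may be gripped across its width or its length. Body cyan, white label on top, black band at the -x end. Lies on the grey mat at first; may be absent.
- fresh_magenta: Fresh magenta cartridge: a box 64 long (its x) x 34 wide (its y) x 30 high (its z), 60 g, origin at its centre; it may be gripped across its width or its length. Body magenta, white label on top, black band at the -x end. Lies on the grey mat at first; may be absent.
- fresh_yellow: Fresh yellow cartridge: a box 64 long (its x) x 34 wide (its y) x 30 high (its z), 60 g, origin at its centre; it may be gripped across its width or its length. Body yellow, white label on top, black band at the -x end. Lies on the grey mat at first; may be absent.
- spent_a: Spent cartridge: a box 64 long (its x) x 34 wide (its y) x 30 high (its z), 60 g, origin at its centre; it may be gripped across its width or its length. Dull grey, brown label. Lies in an outer lane of the drawer at first; may be absent.
- spent_b: Spent cartridge: a box 64 long (its x) x 34 wide (its y) x 30 high (its z), 60 g, origin at its centre; it may be gripped across its width or its length. Dull grey, brown label. Lies in an outer lane of the drawer at first; may be absent.
- mat: Grey felt mat, fixed, 280 (its x) x 130 (its y) x 3 high, to one side of the drawer. Origin: centre of its underside.
- tray: Green recycling tray, fixed, open on top, 220 (its x) x 150 (its y) x 45 high, walls and floor 4 thick, on the other side of the drawer. Origin: centre of its underside.
- mug: White mug, 80 across, 95 high, handle at its +y; not to be moved. Origin: centre of its underside.
- stapler: Red and black stapler, 140 x 36 x 46 high; not to be moved. Origin: centre of its underside.
- notepad: White notepad, 150 x 105 x 14 high; not to be moved. Origin: centre of its underside.
Mind the look-alikes: they are no part of the job. There is more than one size of the fresh_yellow; the one meant has the size given above.

How it is judged:
By the outcome, as a careful person would: the job done as asked, in the order asked, and still so for the second after the job is handed in, with the robot touching nothing.
Of fresh_cyan, fresh_magenta, fresh_yellow only 2 to 3 are there at a start; the rules pass over those that are not, and their reading is None.
Of spent_a, spent_b only 1 to 2 are there at a start; the rules pass over those that are not, and their reading is None.
At some moment in a run one of spent_a, spent_b may be knocked a few centimetres aside while the robot is not near it.
Once in a run the grip may slacken for a moment while it holds something.
It also fails if it takes over 210 s, if anything falls off the work surface, if the arm or the gripper's body presses on something with over 40 N, if the wrist force passes 120 N, or if a joint passes its speed limit or range.

ROBOT

A 6-joint arm with a two-finger parallel gripper is mounted at the origin on the work surface. World frame = base frame: x ahead of the robot, y to its left, z up, the work surface at z = 0. Lengths are in m, angles in degrees, forces in N, time in s.
With the tool pointing down it reaches from about 0.375 to 0.925 m from the base axis. Payload 5.7 kg.
Tool frame: the origin (TCP) lies between the finger pads; the fingertips stand robot.nose_length ahead of it and the grasp point (between the pads) lies 3 mm ahead of it (robot.nose_length is the distance from the TCP to the fingertips, in m); z points along the fingers, y is the line along which they close (so a half turn about z gives the same grasp; the last joint's range is limited). The gripper opens to 88 mm and grips with 3 to 60 N. Pads are 20 mm wide; open, the fingers measure 115 mm over their backs; the gripper's body (75 mm by 178 mm) begins 61 mm behind the grasp point.
Start: joints at [63.363, 20.558, 86.54, -0, 72.909, -6.595], TCP at [0.206, 0.564, 0.222] pointing down, gripper open.
Joint ranges: [-170.27, 170.27], [-57.76, 135], [12.27, 136.19], [-55.21, 235.2], [11.17, 155.16], [-170.74, 170.74]. Speed limits (degrees/s): [136.94, 136.94, 180, 180, 180, 180].

INTERFACE

Orientations are given as a 3x3 rotation matrix whose columns are the frame's x, y, z axes.
In Python, from rig import sensors, imaging, robot, spotter gives the robot as it stands.
- The arm moves only by the tool carry_out, never from a script. Its argument "deltas" is text: rows parted by semicolons, each of 7 numbers parted by spaces: the shift along the world's x, y, z in m, then the turn, a rotation vector about the world's x, y, z in rad, then the finger opening in m, from 0 to 0.0878. In form: x y z ax ay az claw; .... A call has 1 to 12 rows; each row is the pose to reach, as a shift and turn from the pose commanded when the call began; what a row does not reach only later rows make up. A row lasts 1/8 s, in which the tool goes at most 62.5 mm and 10.7 degrees, less where a joint would pass 70% of its speed; a pose out of reach is approached as far as the arm can. A call with a gripper value outside its range is refused whole. The fingers move at their own pace and stop on an object; "squeeze" is the grip in N (left out, the last holds). Time passes only in rows, so rows that repeat a pose let the fingers close. It gives the time, the measured TCP pose, the force, the opening and the grip force at its end, in the units of the state.
- sensors.sense(): the state, without advancing time (a new reading comes with each control period).
- imaging.get_image(name): name is "scene" or "top" or "wrist"; returns the picture (480x640x3 uint8, red, green, blue); there is no depth.
- imaging.get_calibration(name): a dict with "vertical_fov" (degrees; the focal length in pixels is half the picture's height over the tangent of half this angle, whatever the lens; pixels are square), "cx", "cy" (the principal point, pixels), "xyz" and "orientation" of the camera in the world. Camera axes: x right, y down, z forward; pixel columns grow to the right and rows downward; lengths in m; the calibration is good to about 2 mm. A picture is of the moment at which its call begins: read the wrist's pose just before it. get_calibration takes no time and is no camera call; for the wrist camera it gives the pose at the moment of the call.
- robot.finish_job(): hands the job in; it is judged then, once.
Trained networks look in the newest picture that a camera, given by its name, has taken for a name from the list of things; names that differ only in an ending like _2 or _b are one class to them, and where a whole thing is asked for, a point or a joint stands for the part that bears it (a point fixed in the world has none). Each returns a list of dicts, best first, with "score" (0 to 1); they miss things now and then, are a little off and sometimes report something else, mostly with a low value. They report only what shows in the picture. A call takes as long as a camera call. They do not tell look-alikes from the thing itself.
- spotter.find_in(name, camera): "bbox" ([left, top, right, bottom] in pixels, round what is visible of it).
- spotter.masks_of(name, camera): "pixels" (480x640 bool, what is visible of it) and "bbox" ([left, top, right, bottom] in pixels, round what is visible of it).
The state is a dict: "time": time; "joint_positions": joint angles; "qd": joint speeds; "joint_efforts": joint torques, N m; "tcp_pos": TCP position; "eef_rot": TCP orientation; "force": force on the tool from outside, world axes, zero at the start; "wrist_torque": the same for the moment, N m; "grip_width": finger opening in m; "grasp_force": force on a finger pad.
Only numpy, scipy, OpenCV 4.12 (cv2) and the standard library are available. Lean on these libraries where they do the work, as an engineer would, in place of code of your own. Each camera call takes 0.05 s, during which the arm holds its last target. There are 200 camera calls.

## Working session

There is one attempt and no reset: what is moved stays moved. The work goes in short steps, Python scripts to look and compute and a tool call to move; the robot and the scene stay as the last step left them, time stands still between calls to the robot, and variables do not carry over. Pictures are saved under pics/ and viewed, at most 14 in all, crops included, and the job is handed in when it is done.

Besides the shell and the picture viewer there is one more tool, called after "Request:" by a JSON object that holds its "method" and its "body", one argument or row to a line. carry_out: Moves the arm, as the interface text tells. Its arguments: {"type":"object","properties":{"deltas":{"type":"string"},"squeeze":{"type":"number"}},"required":["deltas"]}

```bash
ls; mkdir -p pics; cat > h.py <<'E'
import numpy as np, cv2
from rig import sensors, imaging, robot, spotter
def cal(n):
    c=imaging.get_calibration(n); return c
def K(c):
    f=240/np.tan(np.radians(c["vertical_fov"])/2); return f,c["cx"],c["cy"]
def ray(c,u,v,z):
    f,cx,cy=K(c); d=np.array(c["orientation"])@np.array([(u-cx)/f,(v-cy)/f,1.]); o=np.array(c["xyz"])
    return o+d*(z-o[2])/d[2]
def proj(c,p):
    f,cx,cy=K(c); q=np.array(c["orientation"]).T@(np.array(p)-np.array(c["xyz"])); return np.array([cx+f*q[0]/q[2],cy+f*q[1]/q[2]])
def save(im,n): cv2.imwrite("pics/"+n,cv2.cvtColor(im,cv2.COLOR_RGB2BGR))
E
python3 - <<'E'
from h import *
s=sensors.sense(); print({k:np.round(v,3).tolist() for k,v in s.items()}); print(robot.nose_length)
for n in["scene","top"]:
    save(imaging.get_image(n),n+"0.png"); c=cal(n); print(n,c)
for nm in "unit unit_drawer0_handle dial_grip fresh_cyan fresh_magenta fresh_yellow spent_a mat tray mug stapler notepad".split():
    print(nm,[(np.round(d["bbox"]).astype(int).tolist(),round(d["score"],2)) for d in spotter.find_in(nm,"top")][:4])
E
```

```text
pics
{'time': 0.0, 'joint_positions': [63.362, 20.597, 86.599, 0.001, 72.909, -6.596], 'qd': [0.091, -0.099, 0.093, 0.029, -0.023, -0.049], 'joint_efforts': [-0.0, -51.538, -27.073, 0.067, 0.035, -0.0], 'tcp_pos': [0.205, 0.563, 0.221], 'eef_rot': [[-0.939, 0.343, -0.001], [0.343, 0.939, -0.002], [0.0, -0.002, -1.0]], 'force': [-0.1, -0.281, 0.372], 'wrist_torque': [-0.019, -0.026, -0.019], 'grasp_force': 0.0, 'grip_width': 0.088}
0.022
scene {'vertical_fov': 52.972594801963794, 'cx': 322.48611531385836, 'cy': 243.96009202365133, 'xyz': array([ 0.93918058, -0.78942292,  0.85151629]), 'orientation': array([[ 0.87296701,  0.32758982, -0.36140491],
       [ 0.48753754, -0.60931127,  0.62533744],
       [-0.01535391, -0.72209742, -0.69162098]])}
top {'vertical_fov': 50.07909671166171, 'cx': 317.5355688569815, 'cy': 244.1489262619059, 'xyz': array([ 0.38118339, -0.09370925,  1.43034398]), 'orientation': array([[-6.10643243e-04, -9.90919512e-01,  1.34455002e-01],
       [-9.99979576e-01, -2.50316801e-04, -6.38633415e-03],
       [ 6.36199947e-03, -1.34456156e-01, -9.90899121e-01]])}
unit [([233, 117, 343, 233], 0.85)]
unit_drawer0_handle [([242, 207, 344, 235], 0.78), ([388, 306, 416, 323], 0.2)]
dial_grip [([246, 186, 266, 208], 0.49)]
fresh_cyan [([387, 242, 412, 255], 0.86)]
fresh_magenta [([388, 310, 414, 321], 0.75)]
fresh_yellow [([385, 277, 407, 287], 0.87), ([439, 325, 479, 359], 0.6), ([334, 322, 354, 335], 0.5)]
spent_a []
mat [([370, 232, 425, 333], 0.62), ([235, 119, 342, 237], 0.61)]
tray [([132, 235, 201, 315], 0.57)]
mug []
stapler [([371, 165, 404, 218], 0.93)]
notepad [([442, 236, 486, 297], 0.93), ([160, 167, 206, 198], 0.24)]
```

View pics/top0.png

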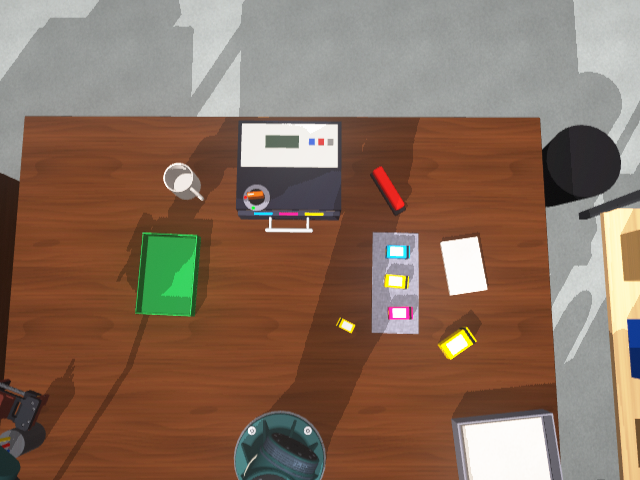

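View pics/scene0.png

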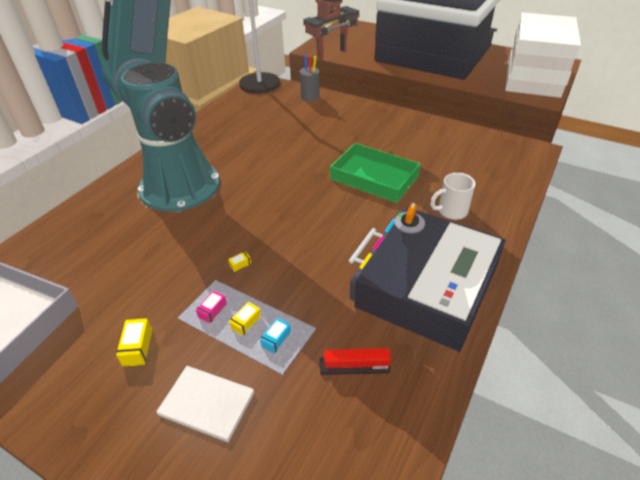

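The top view shows the unit at (288,168) with the dial at (256,197), the handle at (289,230) and the tray at (168,274). On the mat are cyan (397,251), yellow (396,282) and magenta (400,313). The yellow look-alikes, one small at (346,325) and one large at (457,343), lie off the mat.

```bash
python3 - <<'E'
from h import *
c=cal("top"); im=imaging.get_image("top")
for n,(u,v,z) in dict(bl=(240,122,.09),br=(339,122,.09),fl=(237,212,.09),fr=(341,213,.09),dialdisc=(256,197,.1),h_l=(266,230,.052),h_r=(311,231,.052),
  tray1=(143,233,.045),tray2=(199,236,.045),tray3=(192,316,.045),tray4=(137,315,.045),mat1=(373,233,.003),mat2=(418,233,.003),mat3=(419,333,.003),mat4=(372,333,.003)).items(): print(n,np.round(ray(c,u,v,z),3)[:2])
for nm in["fresh_cyan","fresh_magenta","fresh_yellow"]:
    for d in spotter.masks_of(nm,"top")[:3]:
        m=d["pixels"].astype(np.uint8); r=cv2.minAreaRect(np.argwhere(m)[:,::-1].astype(np.float32))
        P=np.array([ray(c,*p,.022)[:2] for p in cv2.boxPoints(r)]); e=[P[1]-P[0],P[2]-P[1]]; l=[np.linalg.norm(x) for x in e]; a=e[int(np.argmax(l))]
        print(nm,round(d["score"],2),np.round(P.mean(0),3),np.round(l,3),"axis deg",np.round(np.degrees(np.arctan2(a[1],a[0]))%180,1))
E
```

```text
bl [0.898 0.108]
br [ 0.899 -0.161]
fl [0.649 0.111]
fr [ 0.647 -0.165]
dialdisc [0.687 0.06 ]
h_l [0.607 0.037]
h_r [ 0.604 -0.085]
tray1 [0.6   0.373]
tray2 [0.591 0.22 ]
tray3 [0.376 0.232]
tray4 [0.378 0.379]
mat1 [ 0.607 -0.259]
mat2 [ 0.607 -0.386]
mat3 [ 0.329 -0.381]
mat4 [ 0.329 -0.252]
fresh_cyan 0.83 [ 0.551 -0.322] [0.037 0.068] axis deg 87.0
fresh_magenta 0.6 [ 0.383 -0.328] [0.068 0.038] axis deg 90.0
fresh_yellow 0.68 [ 0.304 -0.478] [0.098 0.057] axis deg 122.6
fresh_yellow 0.57 [ 0.47  -0.318] [0.066 0.038] axis deg 90.0
fresh_yellow 0.43 [ 0.351 -0.178] [0.024 0.047] axis deg 63.6
```

Request:
{"method": "carry_out", "body": {
  "deltas": "0.482 -0.504 0.06 0 0 -1.222 0.06;0.482 -0.504 0.06 0 0 -1.222 0.06;0.482 -0.504 0.06 0 0 -1.222 0.06;0.482 -0.504 0.06 0 0 -1.222 0.06;0.482 -0.504 0.06 0 0 -1.222 0.06;0.482 -0.504 0.06 0 0 -1.222 0.06;0.482 -0.504 0.06 0 0 -1.222 0.06;0.482 -0.504 0.06 0 0 -1.222 0.06;0.482 -0.504 0.06 0 0 -1.222 0.06;0.482 -0.504 0.06 0 0 -1.222 0.06;0.482 -0.504 0.06 0 0 -1.222 0.06;0.482 -0.504 0.06 0 0 -1.222 0.06"
}}

```text
time: 2.4
tcp_pos: [0.6901, 0.0561, 0.2812]
eef_rot: [[0.005, 1.0, 0.001], [1.0, -0.005, -0.001], [-0.001, 0.001, -1.0]]
force: [-0.8, 0.0, -0.7]
grip_width: 0.0598
grasp_force: 0.0
```

Request:
{"method": "carry_out", "body": {
  "deltas": "0 0 0 0 0 0 0.06;0 0 0 0 0 0 0.06"
}}

```text
time: 2.65
tcp_pos: [0.6863, 0.0611, 0.2813]
eef_rot: [[-0.0, 1.0, -0.001], [1.0, 0.0, 0.001], [0.001, -0.001, -1.0]]
force: [0.1, 0.3, -0.1]
grip_width: 0.0596
grasp_force: 0.0
```

```bash
python3 - <<'E'
from h import *
s=sensors.sense(); print(s["tcp_pos"],np.round(s["eef_rot"],3).tolist(),s["joint_positions"])
im=imaging.get_image("wrist");c=cal("wrist");print(c); save(im,"w1.png")
for d in spotter.masks_of("dial_grip","wrist")[:2]: print(d["score"],d["bbox"],ray(c,(d["bbox"][0]+d["bbox"][2])/2,(d["bbox"][1]+d["bbox"][3])/2,.136))
E
```

```text
[0.68629879 0.06114524 0.28134352] [[-0.0, 1.0, -0.001], [1.0, 0.0, 0.001], [0.001, -0.001, -1.0]] [-6.67475346e-01  2.57229619e+01  6.97787628e+01  3.55227202e-02
  8.45784414e+01 -6.87626649e-01]
{'vertical_fov': 60.44167045634854, 'cx': 310.08627227795796, 'cy': 238.19991961747624, 'xyz': array([0.68504873, 0.13991575, 0.44511867]), 'orientation': array([[ 9.99998512e-01,  5.01349790e-05, -1.72416356e-03],
       [-4.42588703e-04, -9.58654313e-01, -2.84572861e-01],
       [-1.66714389e-03,  2.84573201e-01, -9.58652864e-01]])}
0.84 [284.4, 186.2, 338.3, 244.4] [0.68547387 0.06654625 0.136     ]
```

View pics/w1.png

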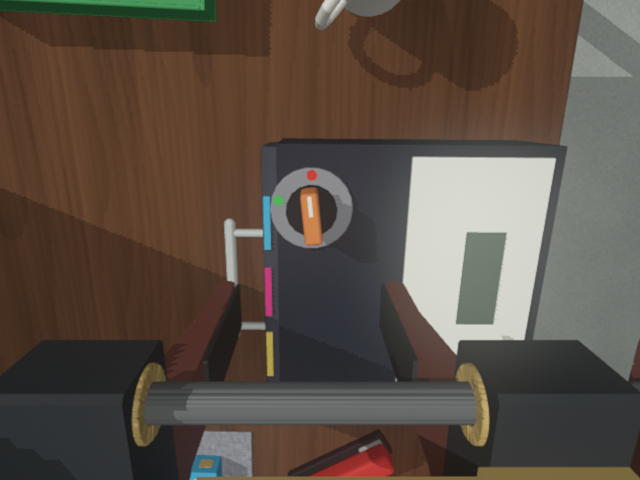

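The dial sits locked at (311,212) with its pointer to red at (311,175). The green mark is at (279,200), the handle bar runs (230,222)-(235,290), and the mug is well clear.

```bash
python3 - <<'E'
from h import *
c=cal("wrist")
for n,(u,v,z) in dict(ring=(311.5,208,.092),barlow=(313,244,.136),barup=(310,190,.11),fl=(264,145,.09),fr=(272,375,.09),bl=(565,147,.09),red=(311.5,175,.092),green=(279,200,.092),hl=(230,222,.055)).items(): print(n,np.round(ray(c,u,v,z),4)[:2])
E
```

```text
ring [0.6859 0.0626]
barlow [0.687  0.0433]
barup [0.6846 0.0816]
fl [0.6458 0.1164]
fr [ 0.6466 -0.108 ]
bl [0.8996 0.1147]
red [0.6858 0.0914]
green [0.6576 0.0697]
hl [0.6063 0.0405]
```

Request:
{"method": "carry_out", "body": {
  "deltas": "0 0.002 -0.05 0 0 0 0.05;0 0.002 -0.1 0 0 0 0.05;0 0.002 -0.14 0 0 0 0.05;0 0.002 -0.149 0 0 0 0.05;0 0.002 -0.149 0 0 0 0.05;0 0.002 -0.149 0 0 0 0.008;0 0.002 -0.149 0 0 0 0.008;0 0.002 -0.149 0 0 0 0.008;0 0.002 -0.149 0 0 0 0.008;0 0.002 -0.149 0 0 0 0.008",
  "squeeze": 30
}}

```text
time: 4.0
tcp_pos: [0.6872, 0.0616, 0.1331]
eef_rot: [[0.001, 1.0, -0.001], [1.0, -0.001, -0.0], [-0.0, -0.001, -1.0]]
force: [-2.7, -0.2, 5.6]
grip_width: 0.013
grasp_force: 29.3
```

Request:
{"method": "carry_out", "body": {
  "deltas": "0 0 0.006 0 0 0 0.008;0 0 0.011 0 0 0 0.008;0 0 0.0125 0 0 0 0.008;0 0 0.0125 0 0 0 0.008"
}}

```text
time: 4.5
tcp_pos: [0.6871, 0.0616, 0.145]
eef_rot: [[0.001, 1.0, -0.001], [1.0, -0.001, -0.0], [-0.0, -0.001, -1.0]]
force: [-3.3, -0.2, 0.1]
grip_width: 0.0129
grasp_force: 29.3
```

Request:
{"method": "carry_out", "body": {
  "deltas": "0 0 0 0 0 0.18 0.008;0 0 0 0 0 0.36 0.008;0 0 0 0 0 0.54 0.008;0 0 0 0 0 0.72 0.008;0 0 0 0 0 0.9 0.008;0 0 0 0 0 1.08 0.008;0 0 0 0 0 1.22 0.008;0 0 0 0 0 1.3 0.008;0 0 0 0 0 1.3 0.008;0 0 0 0 0 1.3 0.008"
}}

```text
time: 5.75
tcp_pos: [0.6877, 0.062, 0.145]
eef_rot: [[-0.963, 0.27, 0.0], [0.27, 0.963, 0.0], [0.0, 0.0, -1.0]]
force: [-1.0, 1.5, -1.5]
grip_width: 0.0132
grasp_force: 29.8
```

Request:
{"method": "carry_out", "body": {
  "deltas": "0 0 -0.006 0 0 0 0.008;0 0 -0.011 0 0 0 0.008;0 0 -0.013 0 0 0 0.008;0 0 -0.014 0 0 0 0.008;0 0 -0.014 0 0 0 0.008"
}}

```text
time: 6.38
tcp_pos: [0.6888, 0.0618, 0.1329]
eef_rot: [[-0.963, 0.268, 0.003], [0.268, 0.963, -0.0], [-0.003, 0.001, -1.0]]
force: [-3.9, 2.3, 10.0]
grip_width: 0.0129
grasp_force: 30.0
```

Request:
{"method": "carry_out", "body": {
  "deltas": "0 0 0 0 0 0 0.05;0 0 0 0 0 0 0.05;0 0 0 0 0 0 0.05;0 0 0.05 0 0 0 0.04;0 0 0.1 0 0 0 0.024;-0.05 -0.05 0.1 0 0 -0.18 0.024;-0.082 -0.084 0.1 0 0 -0.36 0.024;-0.082 -0.084 0.1 0 0 -0.54 0.024;-0.082 -0.084 0.1 0 0 -0.72 0.024;-0.082 -0.084 0.1 0 0 -0.9 0.024;-0.082 -0.084 0.1 0 0 -1.1 0.024;-0.082 -0.084 0.1 0 0 -1.3 0.024"
}}

```text
time: 7.88
tcp_pos: [0.6057, -0.0225, 0.2308]
eef_rot: [[-0.018, 1.0, -0.0], [1.0, 0.018, -0.0], [-0.0, -0.0, -1.0]]
force: [1.0, -0.0, 0.0]
grip_width: 0.0239
grasp_force: 0.0
```

Request:
{"method": "carry_out", "body": {
  "deltas": "0 0 0 0 0 0 0.024;0 0 0 0 0 0 0.024"
}}

```text
time: 8.12
tcp_pos: [0.6056, -0.0224, 0.2309]
eef_rot: [[-0.028, 1.0, -0.0], [1.0, 0.028, -0.0], [-0.0, -0.0, -1.0]]
force: [-0.1, 0.4, 0.3]
grip_width: 0.0242
grasp_force: 0.0
```

```bash
python3 - <<'E'
from h import *
s=sensors.sense(); print(s["tcp_pos"],np.round(s["eef_rot"],3).tolist(),s["grip_width"])
im=imaging.get_image("wrist");c=cal("wrist"); save(im,"w2.png")
for p in[(.6063,-.07,.057),(.6063,.03,.057)]:print(proj(c,p))
for n in("dial_grip","unit_drawer0_handle"):
  for d in spotter.find_in(n,"wrist")[:2]: print(n,d)
E
```

```text
[ 0.60560663 -0.02244156  0.23086429] [[-0.028, 1.0, -0.0], [1.0, 0.028, -0.0], [-0.0, -0.0, -1.0]] 0.024161658698661072
[311.41145285 266.70647047]
[314.74060296 149.88653919]
dial_grip {'bbox': [401.8, 79.7, 485.1, 140.8], 'score': 0.67}
unit_drawer0_handle {'bbox': [304.5, 33.3, 389.2, 304.6], 'score': 0.97}
```

View pics/w2.png

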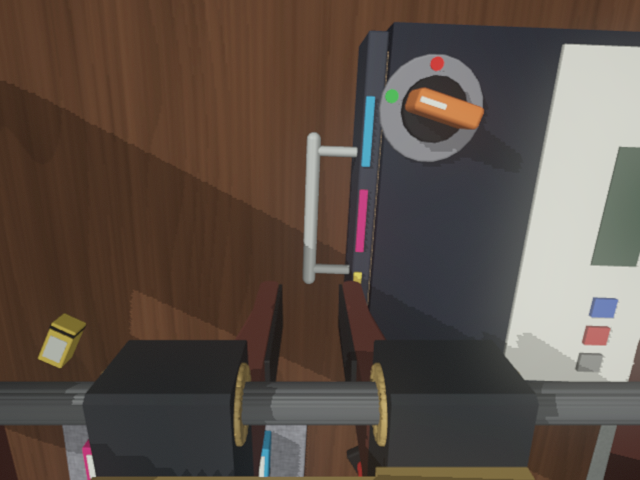

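The dial is pushed in at green, its pointer at (433,103) by the mark at (391,96). The handle runs (314,135)-(309,282), which matches my estimate.

Request:
{"method": "carry_out", "body": {
  "deltas": "0 0 -0.06 0 0 -0.028 0.024;0 0 -0.12 0 0 -0.028 0.024;0 0 -0.16 0 0 -0.028 0.024;0 0 -0.175 0 0 -0.028 0.024;0 0 -0.175 0 0 -0.028 0.024;0 0 -0.175 0 0 -0.028 0.005;0 0 -0.175 0 0 -0.028 0.005;0 0 -0.175 0 0 -0.028 0.005;0 0 -0.175 0 0 -0.028 0.005",
  "squeeze": 25
}}

```text
time: 9.4
tcp_pos: [0.6059, -0.0224, 0.0566]
eef_rot: [[0.004, 1.0, 0.001], [1.0, -0.004, -0.0], [-0.0, 0.001, -1.0]]
force: [0.2, 0.1, -0.0]
grip_width: 0.005
grasp_force: 0.0
```

Request:
{"method": "carry_out", "body": {
  "deltas": "-0.015 0 0 0 0 0 0.005;-0.035 0 0 0 0 0 0.005;-0.055 0 0 0 0 0 0.005;-0.075 0 0 0 0 0 0.005;-0.095 0 0 0 0 0 0.005;-0.115 0 0 0 0 0 0.005;-0.135 0 0 0 0 0 0.005;-0.155 0 0 0 0 0 0.005;-0.17 0 0 0 0 0 0.005;-0.176 0 0 0 0 0 0.005;-0.176 0 0 0 0 0 0.005;-0.176 0 0 0 0 0 0.005"
}}

```text
time: 10.9
tcp_pos: [0.4307, -0.0226, 0.0562]
eef_rot: [[0.004, 1.0, 0.001], [1.0, -0.004, -0.0], [-0.0, 0.001, -1.0]]
force: [0.8, -0.2, -0.1]
grip_width: 0.005
grasp_force: 0.0
```

```bash
python3 - <<'E'
from h import *
im=imaging.get_image("wrist");c=cal("wrist"); save(im,"w3.png")
for d in spotter.find_in("unit_drawer0_handle","wrist")[:2]: print(d)
imaging.get_image("top");print(spotter.find_in("unit_drawer0_handle","top")[:1])
E
```

```text
[{'bbox': [239.4, 210.9, 342.1, 234.7], 'score': 0.73}]
```

View pics/w3.png

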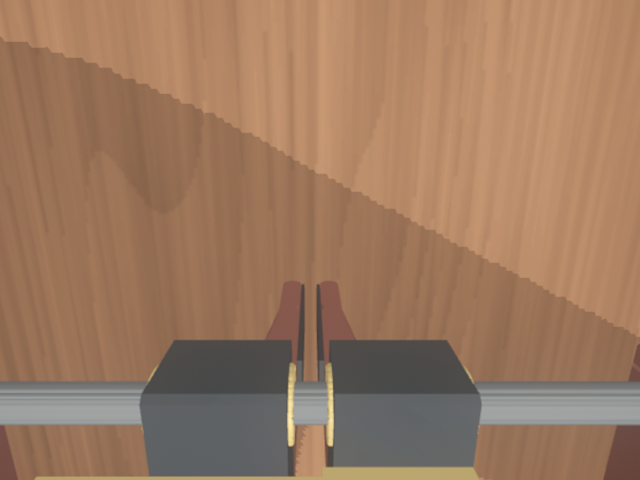

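```bash
python3 - <<'E'
from h import *
c=cal("scene");im=imaging.get_image("scene"); 
cv2.imwrite("pics/s3.png",cv2.resize(cv2.cvtColor(im[180:340,300:520],cv2.COLOR_RGB2BGR),None,fx=3.5,fy=3.5,interpolation=cv2.INTER_CUBIC))
for z in(.04,.052,.065):print(z,[((proj(c,p)-[300,180])*3.5).round() for p in[(.6063,-.081,z),(.6063,.041,z)]])
print(sensors.sense()["grip_width"])
E
```

```text
0.04 [array([180., 292.]), array([257., 183.])]
0.052 [array([180., 279.]), array([258., 171.])]
0.065 [array([181., 265.]), array([259., 157.])]
0.004960166379527675
```

View pics/s3.png

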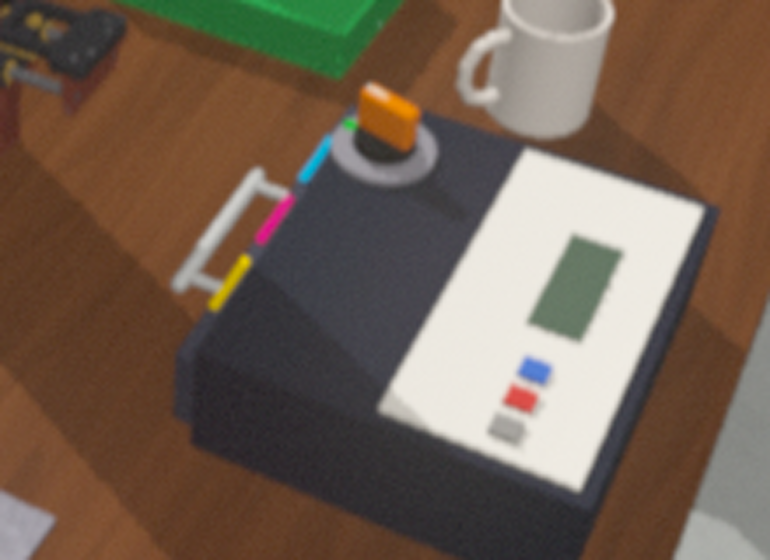

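The scene crop shows the bar at (258,172)-(180,283), which is where I expected it. I'll descend again and look before closing.

Request:
{"method": "carry_out", "body": {
  "deltas": "0 0 0.06 0 0 0 0.026;0 0 0.12 0 0 0 0.026;0.06 0 0.12 0 0 0 0.026;0.12 0 0.12 0 0 0 0.026;0.175 0 0.12 0 0 0 0.026;0.175 0 0.12 0 0 0 0.026;0.175 0 0.06 0 0 0 0.026;0.175 0 0.03 0 0 0 0.026;0.175 0 0 0 0 0 0.026;0.175 0 0 0 0 0 0.026;0.175 0 0 0 0 0 0.026"
}}

```text
time: 12.52
tcp_pos: [0.6046, -0.0224, 0.0569]
eef_rot: [[0.004, 1.0, 0.0], [1.0, -0.004, -0.0], [-0.0, 0.0, -1.0]]
force: [0.1, 0.1, 1.5]
grip_width: 0.0255
grasp_force: 0.0
```

```bash
python3 - <<'E'
from h import *
im=imaging.get_image("wrist");c=cal("wrist"); save(im,"w4.png");print(sensors.sense()["tcp_pos"],sensors.sense()["force"],c["xyz"])
E
```

```text
[ 0.6052401  -0.02248259  0.05742369] [0.45829376 0.03921315 0.68827171] [0.6038916  0.05625688 0.22097478]
```

View pics/w4.png

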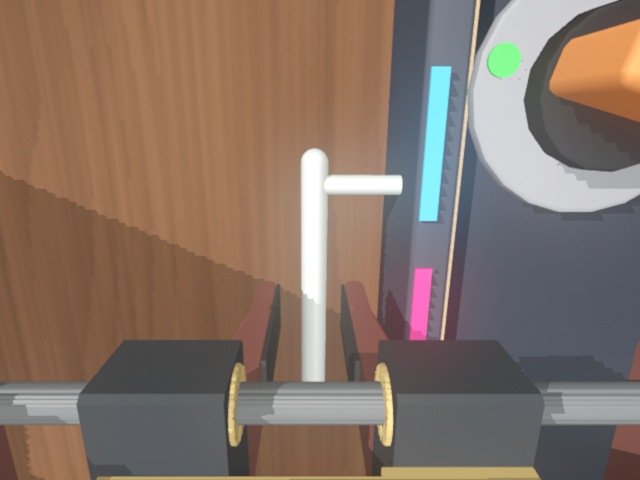

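The bar lies centred between the fingers (column 314), so I'll close and check.

Request:
{"method": "carry_out", "body": {
  "deltas": "0 0 0 0 0 0 0.0;0 0 0 0 0 0 0.0;0 0 0 0 0 0 0;0 0 0 0 0 0 0",
  "squeeze": 30
}}

```text
time: 13.08
tcp_pos: [0.6054, -0.0224, 0.0566]
eef_rot: [[0.004, 1.0, 0.001], [1.0, -0.004, -0.0], [-0.0, 0.001, -1.0]]
force: [0.8, 0.7, 5.0]
grip_width: 0.0007
grasp_force: 2.1
```

Request:
{"method": "carry_out", "body": {
  "deltas": "0 0 0 0 0 0 0.026;0 0 0 0 0 0 0.026;0 0 0 0 0 0 0.026;0 0 -0.007 0 0 0 0.026;0 0 -0.014 0 0 0 0.026;0 0 -0.014 0 0 0 0.0;0 0 -0.014 0 0 0 0;0 0 -0.014 0 0 0 0;0 0 -0.014 0 0 0 0",
  "squeeze": 20
}}

```text
time: 14.2
tcp_pos: [0.6045, -0.0224, 0.0418]
eef_rot: [[0.004, 1.0, -0.0], [1.0, -0.004, 0.0], [0.0, -0.0, -1.0]]
force: [0.5, 0.9, -5.4]
grip_width: 0.0104
grasp_force: 20.0
```

Request:
{"method": "carry_out", "body": {
  "deltas": "-0.015 0 0 0 0 0 0;-0.035 0 0 0 0 0 0;-0.055 0 0 0 0 0 0;-0.075 0 0 0 0 0 0;-0.095 0 0 0 0 0 0;-0.115 0 0 0 0 0 0;-0.135 0 0 0 0 0 0;-0.155 0 0 0 0 0 0;-0.17 0 0 0 0 0 0;-0.177 0 0 0 0 0 0;-0.177 0 0 0 0 0 0;-0.177 0 0 0 0 0 0"
}}

```text
time: 15.7
tcp_pos: [0.4248, -0.021, 0.0418]
eef_rot: [[0.005, 1.0, -0.004], [1.0, -0.005, 0.002], [0.002, -0.004, -1.0]]
force: [0.2, 6.9, -6.0]
grip_width: 0.0104
grasp_force: 20.0
```

Request:
{"method": "carry_out", "body": {
  "deltas": "0 0 0 0 0 0 0.03;0 0 0 0 0 0 0.03;0 0 0 0 0 0 0.03;0 0 0.06 0 0 0 0.05;0 0 0.12 0 0 0 0.05;0.05 -0.02 0.18 0 0 0 0.05;0.1 -0.04 0.22 0 0 0 0.05;0.1 -0.04 0.25 0 0 0 0.05;0.1 -0.04 0.25 0 0 0 0.05;0.1 -0.04 0.25 0 0 0 0.05"
}}

```text
time: 16.95
tcp_pos: [0.5266, -0.0622, 0.2912]
eef_rot: [[0.004, 1.0, -0.002], [1.0, -0.004, 0.0], [0.0, -0.002, -1.0]]
force: [-0.2, 0.4, -0.2]
grip_width: 0.0499
grasp_force: 0.0
```

```bash
cat >> h.py <<'E'
def rects(nm,cam,ztop,k=3):
    c=cal(cam)
    for d in spotter.masks_of(nm,cam)[:k]:
        m=d["pixels"].astype(np.uint8); P=np.array([ray(c,u,v,ztop)[:2] for v,u in np.argwhere(m)],np.float32)*1000
        r=cv2.minAreaRect(P); print(nm,cam,round(d["score"],2),np.round(d["bbox"]),"c",np.round(r[0],0),"size",np.round(r[1],0),"ang of 1st",round(r[2],1))
E
python3 - <<'E'
from h import *
im=imaging.get_image("wrist");c=cal("wrist"); save(im,"w5.png");s=sensors.sense();print(s["tcp_pos"],s["time"])
rects("spent_a","wrist",.052)
imaging.get_image("top"); rects("spent_a","top",.052)
# lane projections
for n,y in dict(c=.068,m=0,y=-.068).items():
    x,y=.771-.232-.0,-.022+y; print(n,proj(c,(x,y,.022)))
E
```

```text
[ 0.52602602 -0.06197401  0.29059086] 17.0
spent_a wrist 0.91 [294. 202. 358. 242.] c [538. -86.] size [41. 63.] ang of 1st 89.0
spent_a wrist 0.89 [297.  58. 368. 105.] c [544.  45.] size [35. 64.] ang of 1st 87.3
spent_a top 0.5 [255. 240. 271. 266.] c [544.  44.] size [60. 38.] ang of 1st 0.0
c [325.27585866  84.79042024]
m [324.92303594 154.92432247]
y [324.60090584 218.95716402]
```

View pics/w5.png

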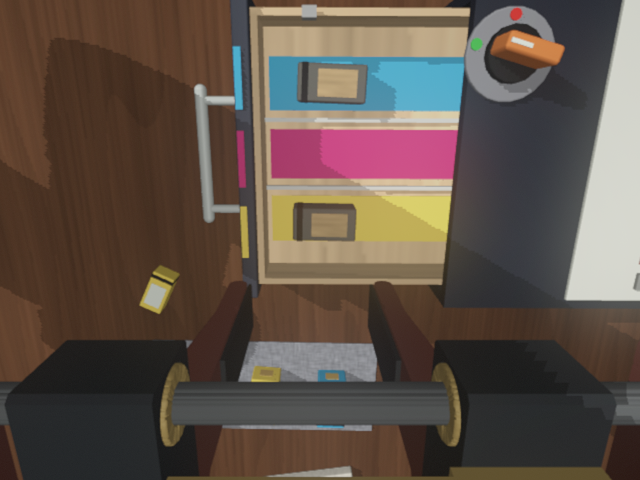

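Both spent cartridges are in view, in the cyan lane at (333,82) and the yellow lane at (325,221). The drawer is fully open.

Request:
{"method": "carry_out", "body": {
  "deltas": "0.018 0.05 0 0 0 0.18 0.07;0.018 0.107 0 0 0 0.36 0.07;0.018 0.107 0 0 0 0.54 0.07;0.018 0.107 0 0 0 0.72 0.07;0.018 0.107 0 0 0 0.9 0.07;0.018 0.107 -0.03 0 0 1.08 0.06;0.018 0.107 -0.06 0 0 1.26 0.055;0.018 0.107 -0.1 0 0 1.44 0.055;0.018 0.107 -0.13 0 0 1.567 0.055;0.018 0.107 -0.18 0 0 1.567 0.055;0.018 0.107 -0.18 0 0 1.567 0.055;0.018 0.107 -0.18 0 0 1.567 0.055"
}}

```text
time: 18.65
tcp_pos: [0.5459, 0.0447, 0.1129]
eef_rot: [[-1.0, 0.008, 0.0], [0.008, 1.0, -0.0], [-0.0, -0.0, -1.0]]
force: [0.0, -0.2, -0.6]
grip_width: 0.0553
grasp_force: 0.0
```

Request:
{"method": "carry_out", "body": {
  "deltas": "0 0 -0.03 0 0 0 0.055;0 0 -0.057 0 0 0 0.055;0 0 -0.057 0 0 0 0.055;0 0 -0.057 0 0 0 0.055;0 0 -0.057 0 0 0 0.02;0 0 -0.057 0 0 0 0.02;0 0 -0.057 0 0 0 0.02;0 0 -0.057 0 0 0 0.02",
  "squeeze": 20
}}

```text
time: 19.65
tcp_pos: [0.5456, 0.0446, 0.0552]
eef_rot: [[-1.0, 0.008, 0.0], [0.008, 1.0, -0.0], [-0.0, -0.0, -1.0]]
force: [-0.1, 0.5, -0.0]
grip_width: 0.0211
grasp_force: 0.0
```

Request:
{"method": "carry_out", "body": {
  "deltas": "0 0 0.01 0 0 0 0.055;0 0 0.01 0 0 0 0.055;0 0 0.01 0 0 0 0.055;0 0 0.0 0 0 0 0.055;0 0 -0.006 0 0 0 0.055;0 0 -0.01 0 0 0 0.055;0 0 -0.01 0 0 0 0.055"
}}

```text
time: 20.52
tcp_pos: [0.5452, 0.0447, 0.0444]
eef_rot: [[-1.0, 0.008, -0.001], [0.008, 1.0, -0.0], [0.001, -0.0, -1.0]]
force: [-0.2, -0.5, -0.0]
grip_width: 0.055
grasp_force: 0.0
```

Request:
{"method": "carry_out", "body": {
  "deltas": "0 0 -0.004 0 0 0 0.055;0 0 -0.004 0 0 0 0.02;0 0 -0.004 0 0 0 0.02;0 0 -0.004 0 0 0 0.02;0 0 -0.004 0 0 0 0.02"
}}

```text
time: 21.15
tcp_pos: [0.5457, 0.0446, 0.0411]
eef_rot: [[-1.0, 0.008, 0.0], [0.008, 1.0, -0.0], [-0.0, -0.0, -1.0]]
force: [0.5, 1.2, -0.1]
grip_width: 0.0337
grasp_force: 19.8
```

```bash
python3 - <<'E'
from h import *
im=imaging.get_image("wrist"); save(im,"w6.png")
print(repr(robot.nose_length),sensors.sense()["joint_positions"])
E
```

```text
0.022 [-2.54732632e+00  2.93252158e+01  1.03186666e+02 -5.60697671e-03
  4.74750533e+01 -9.20963840e+01]
```

View pics/w6.png

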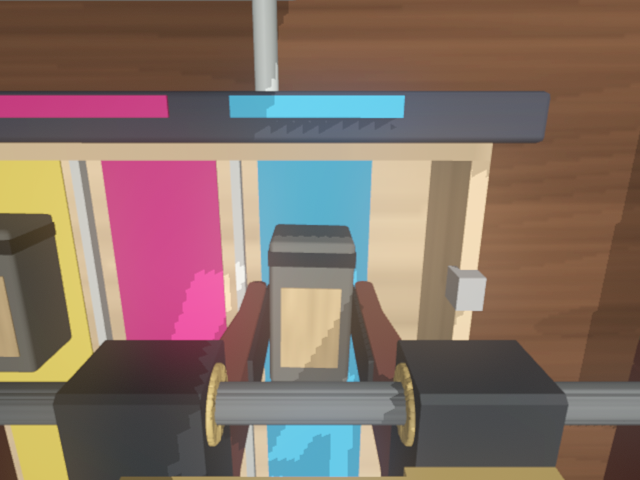

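The spent cartridge is gripped (width 34 mm) in the cyan lane, at (312,300). The fingertips sit about 15 mm higher than nominal, so I'll allow for that.

Request:
{"method": "carry_out", "body": {
  "deltas": "0 0 0.04 0 0 0 0.02;0 0 0.1 0 0 0 0.02;0 0.03 0.12 0 0 0 0.02;-0.005 0.09 0.12 0 0 0 0.02;-0.01 0.15 0.12 0 0 0 0.02;-0.015 0.21 0.12 0 0 0 0.02;-0.015 0.256 0.12 0 0 0 0.02;-0.015 0.256 0.1 0 0 0 0.02;-0.015 0.256 0.05 0 0 0 0.02;-0.015 0.256 0.01 0 0 0 0.02;-0.015 0.256 -0.01 0 0 0 0.02"
}}

```text
time: 22.58
tcp_pos: [0.5289, 0.3, 0.0285]
eef_rot: [[-1.0, 0.008, -0.003], [0.008, 1.0, -0.002], [0.003, -0.002, -1.0]]
force: [-0.5, 0.3, -0.2]
grip_width: 0.034
grasp_force: 19.8
```

Request:
{"method": "carry_out", "body": {
  "deltas": "0 0 -0.004 0 0 0 0.02;0 0 -0.004 0 0 0 0.05;0 0 -0.004 0 0 0 0.055;0 0 -0.004 0 0 0 0.055;0 0 0.05 0 0 0 0.055;0 0 0.1 0 0 0 0.055;0 -0.06 0.15 0 0 0 0.055;0 -0.12 0.17 0 0 0 0.055;0.005 -0.18 0.17 0 0 0 0.055;0.01 -0.24 0.17 0 0 0 0.055;0.01 -0.3 0.17 0 0 0 0.055;0.01 -0.31 0.17 0 0 0 0.055"
}}

```text
time: 24.08
tcp_pos: [0.5407, -0.0126, 0.2018]
eef_rot: [[-1.0, 0.011, 0.001], [0.011, 1.0, -0.001], [-0.001, -0.001, -1.0]]
force: [-0.4, 0.7, -0.4]
grip_width: 0.0552
grasp_force: 0.0
```

Request:
{"method": "carry_out", "body": {
  "deltas": "0 0 0 0 0 0 0.055;0 0 0 0 0 0 0.055"
}}

```text
time: 24.32
tcp_pos: [0.5405, -0.0079, 0.2011]
eef_rot: [[-1.0, 0.007, 0.0], [0.007, 1.0, 0.001], [-0.0, 0.001, -1.0]]
force: [0.2, 0.2, -0.8]
grip_width: 0.0547
grasp_force: 0.0
```

```bash
python3 - <<'E'
from h import *
s=sensors.sense();print(s["tcp_pos"],s["time"])
imaging.get_image("wrist"); rects("spent_a","wrist",.052)
imaging.get_image("top"); rects("spent_a","top",.04)
E
```

```text
[ 0.54054327 -0.00785378  0.20114254] 24.325
spent_a wrist 0.69 [182. 177. 238. 261.] c [537. -85.] size [40. 67.] ang of 1st 89.7
spent_a wrist 0.62 [631. 200. 639. 229.] c [539. 247.] size [21.  5.] ang of 1st 12.4
spent_a top 0.88 [167. 249. 182. 272.] c [529. 293.] size [36. 60.] ang of 1st 88.3
spent_a top 0.71 [306. 242. 322. 270.] c [539. -90.] size [33. 69.] ang of 1st 89.9
```

Request:
{"method": "carry_out", "body": {
  "deltas": "0 -0.05 0 0 0 0 0.058;0 -0.08 -0.05 0 0 0 0.058;0 -0.08 -0.1 0 0 0 0.058;0 -0.08 -0.14 0 0 0 0.058;0 -0.08 -0.163 0 0 0 0.058;0 -0.08 -0.163 0 0 0 0.058;0 -0.08 -0.163 0 0 0 0.02;0 -0.08 -0.163 0 0 0 0.02;0 -0.08 -0.163 0 0 0 0.02;0 -0.08 -0.163 0 0 0 0.02"
}}

```text
time: 25.78
tcp_pos: [0.5415, -0.0895, 0.0391]
eef_rot: [[-1.0, 0.008, 0.002], [0.008, 1.0, -0.001], [-0.002, -0.0, -1.0]]
force: [-0.2, 1.2, 7.3]
grip_width: 0.0336
grasp_force: 19.9
```

Request:
{"method": "carry_out", "body": {
  "deltas": "0 0 0.04 0 0 0 0.02;0 0 0.1 0 0 0 0.02;0 0.05 0.13 0 0 0 0.02;-0.01 0.11 0.13 0 0 0 0.02;-0.03 0.17 0.13 0 0 0 0.02;-0.05 0.23 0.13 0 0 0 0.02;-0.07 0.29 0.13 0 0 0 0.02;-0.09 0.35 0.13 0 0 0 0.02;-0.1 0.385 0.13 0 0 0 0.02;-0.1 0.385 0.1 0 0 0 0.02;-0.1 0.385 0.05 0 0 0 0.02;-0.1 0.385 0 0 0 0 0.02"
}}

```text
time: 27.28
tcp_pos: [0.441, 0.2961, 0.0374]
eef_rot: [[-1.0, 0.007, 0.002], [0.007, 1.0, 0.001], [-0.002, 0.001, -1.0]]
force: [1.5, -0.1, -0.9]
grip_width: 0.0339
grasp_force: 19.9
```

Request:
{"method": "carry_out", "body": {
  "deltas": "0 0 0 0 0 0 0.02;0 0 -0.012 0 0 0 0.02;0 0 -0.012 0 0 0 0.05;0 0 -0.012 0 0 0 0.055;0 0 -0.012 0 0 0 0.055;0 0 0.05 0 0 0 0.055;0 0 0.1 0 0 0 0.055;0 0 0.16 0 0 0 0.055;0.02 -0.06 0.2 0 0 -0.18 0.055;0.04 -0.12 0.2 0 0 -0.36 0.055;0.06 -0.18 0.2 0 0 -0.54 0.055;0.08 -0.24 0.2 0 0 -0.72 0.055"
}}

```text
time: 28.78
tcp_pos: [0.517, 0.0661, 0.239]
eef_rot: [[-0.743, 0.669, 0.002], [0.669, 0.743, 0.0], [-0.001, 0.001, -1.0]]
force: [0.6, 0.5, 0.2]
grip_width: 0.0547
grasp_force: 0.0
```

Request:
{"method": "carry_out", "body": {
  "deltas": "-0.01 -0.06 0 0 0 -0.17 0.06;-0.02 -0.12 0 0 0 -0.34 0.06;-0.03 -0.18 0 0 0 -0.5 0.06;-0.04 -0.24 0 0 0 -0.66 0.06;-0.05 -0.3 0 0 0 -0.84 0.06;-0.05 -0.36 0 0 0 -0.84 0.06;-0.05 -0.41 0 0 0 -0.84 0.06;-0.05 -0.41 0 0 0 -0.84 0.06;-0.05 -0.41 0 0 0 -0.84 0.06"
}}

```text
time: 29.9
tcp_pos: [0.4662, -0.3413, 0.238]
eef_rot: [[-0.002, 1.0, -0.0], [1.0, 0.002, 0.001], [0.001, -0.0, -1.0]]
force: [-1.1, -0.2, -0.3]
grip_width: 0.0599
grasp_force: 0.0
```

```bash
python3 - <<'E'
from h import *
s=sensors.sense();print(s["tcp_pos"],s["eef_rot"][0],s["time"])
save(imaging.get_image("wrist"),"w7.png")
for n in "cyan magenta yellow".split(): rects("fresh_"+n,"wrist",.033,2)
imaging.get_image("top"); rects("spent_a","top",.03)
E
```

```text
[ 0.46615432 -0.34131958  0.23798442] [-2.45490382e-03  9.99996902e-01 -4.10897707e-04] 29.9
fresh_cyan wrist 0.86 [379. 144. 429. 220.] c [ 547. -320.] size [67. 40.] ang of 1st 88.9
fresh_cyan wrist 0.51 [509. 106. 640. 208.] c [ 704. -304.] size [121.  48.] ang of 1st 30.2
fresh_magenta wrist 0.85 [197. 152. 246. 223.] c [ 385. -323.] size [39. 65.] ang of 1st 0.2
fresh_yellow wrist 0.84 [ 98. 282. 186. 354.] c [ 301. -463.] size [69. 70.] ang of 1st 33.8
fresh_yellow wrist 0.79 [295. 140. 337. 214.] c [ 468. -315.] size [65. 34.] ang of 1st 84.7
spent_a top 0.83 [164. 246. 179. 271.] c [530. 295.] size [66. 38.] ang of 1st 2.0
spent_a top 0.75 [162. 279. 182. 304.] c [442. 291.] size [41. 63.] ang of 1st 88.2
```

View pics/w7.png

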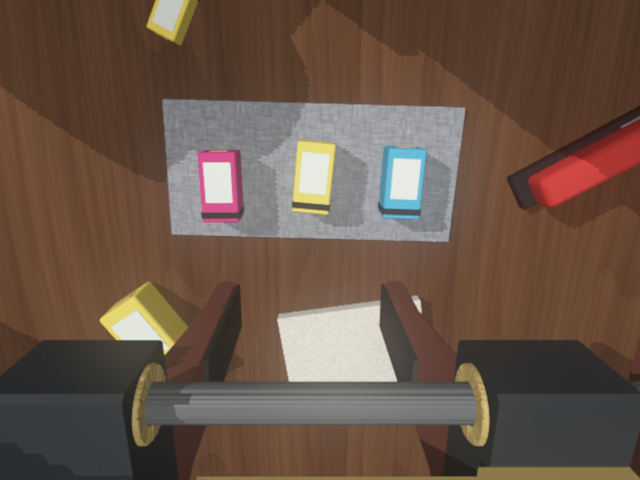

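All three fresh cartridges lie on the mat, with long axes along y: magenta (219,185), yellow (314,177) and cyan (404,181). Both spent ones are confirmed in the tray.

Request:
{"method": "carry_out", "body": {
  "deltas": "0.05 0.019 -0.05 0 0 0 0.06;0.083 0.019 -0.1 0 0 0 0.06;0.083 0.019 -0.15 0 0 0 0.06;0.083 0.019 -0.2 0 0 0 0.06;0.083 0.019 -0.216 0 0 0 0.06;0.083 0.019 -0.216 0 0 0 0.06;0.083 0.019 -0.216 0 0 0 0.02;0.083 0.019 -0.216 0 0 0 0.02;0.083 0.019 -0.216 0 0 0 0.02;0.083 0.019 -0.216 0 0 0 0.02",
  "squeeze": 20
}}

```text
time: 31.45
tcp_pos: [0.5503, -0.3238, 0.0235]
eef_rot: [[-0.003, 1.0, 0.002], [1.0, 0.003, -0.001], [-0.001, 0.002, -1.0]]
force: [-0.9, 0.5, 8.0]
grip_width: 0.0336
grasp_force: 19.8
```

Request:
{"method": "carry_out", "body": {
  "deltas": "0 0 0.05 0 0 0 0.02;0 0 0.1 0 0 0.1 0.02;0 0.04 0.13 0 0 0.25 0.02;-0.009 0.09 0.13 0 0 0.42 0.02;-0.009 0.14 0.13 0 0 0.6 0.02;-0.009 0.19 0.13 0 0 0.78 0.02;-0.009 0.24 0.13 0 0 0.96 0.02;-0.009 0.29 0.13 0 0 1.14 0.02;-0.009 0.33 0.13 0 0 1.32 0.02;-0.009 0.367 0.13 0 0 1.48 0.02;-0.009 0.367 0.13 0 0 1.57 0.02;-0.009 0.367 0.13 0 0 1.57 0.02"
}}

```text
time: 32.95
tcp_pos: [0.5404, 0.0443, 0.1522]
eef_rot: [[-1.0, -0.002, 0.0], [-0.002, 1.0, -0.0], [-0.0, -0.0, -1.0]]
force: [-0.5, -0.1, -0.8]
grip_width: 0.0341
grasp_force: 19.8
```

Request:
{"method": "carry_out", "body": {
  "deltas": "0 0 -0.03 0 0 0 0.02;0 0 -0.08 0 0 0 0.02;0 0 -0.1 0 0 0 0.02;0 0 -0.107 0 0 0 0.02;0 0 -0.107 0 0 0 0.02"
}}

```text
time: 33.58
tcp_pos: [0.5408, 0.0435, 0.0452]
eef_rot: [[-1.0, -0.001, 0.0], [-0.001, 1.0, -0.0], [-0.0, -0.0, -1.0]]
force: [1.0, 0.2, -0.9]
grip_width: 0.034
grasp_force: 19.8
```

Request:
{"method": "carry_out", "body": {
  "deltas": "0 0 -0.0015 0 0 0 0.02;0 0 -0.0015 0 0 0 0.05;0 0 -0.0015 0 0 0 0.055;0 0 -0.0015 0 0 0 0.055;0 0 0.06 0 0 0 0.055;0 0 0.11 0 0 0 0.055;0 -0.05 0.13 0 0 -0.18 0.06;-0.02 -0.11 0.13 0 0 -0.36 0.06;-0.04 -0.17 0.13 0 0 -0.54 0.06;-0.06 -0.23 0.13 0 0 -0.72 0.06;-0.073 -0.29 0.13 0 0 -0.9 0.06;-0.073 -0.362 0.13 0 0 -1.08 0.06"
}}

```text
time: 35.08
tcp_pos: [0.4662, -0.309, 0.1752]
eef_rot: [[-0.468, 0.884, -0.0], [0.884, 0.468, 0.0], [0.0, -0.0, -1.0]]
force: [1.3, -0.4, 0.4]
grip_width: 0.0598
grasp_force: 0.0
```

Request:
{"method": "carry_out", "body": {
  "deltas": "0 0 0 0 0 -0.18 0.06;0 0 0 0 0 -0.36 0.06;0 0 0 0 0 -0.54 0.06;0 0 0 0 0 -0.57 0.06;0 0 0 0 0 -0.57 0.06"
}}

```text
time: 35.7
tcp_pos: [0.4675, -0.3074, 0.175]
eef_rot: [[0.074, 0.997, -0.0], [0.997, -0.074, 0.0], [0.0, -0.0, -1.0]]
force: [-0.5, 0.4, 0.1]
grip_width: 0.0599
grasp_force: 0.0
```

```bash
python3 - <<'E'
from h import *
s=sensors.sense();print(s["tcp_pos"],s["eef_rot"][0],s["time"])
imaging.get_image("wrist")
for n in "yellow".split(): rects("fresh_"+n,"wrist",.033,2)
imaging.get_image("top"); rects("fresh_cyan","top",.052,2); rects("fresh_yellow","top",.033,3)
E
```

```text
[ 0.46751912 -0.30741097  0.17500844] [ 7.39968861e-02  9.97258458e-01 -1.72446429e-04] 35.7
fresh_yellow wrist 0.88 [291. 185. 335. 275.] c [ 468. -314.] size [68. 34.] ang of 1st 85.1
fresh_yellow wrist 0.81 [106.   9. 166.  95.] c [ 356. -180.] size [46. 32.] ang of 1st 63.7
fresh_cyan top 0.87 [260. 239. 274. 266.] c [539.  41.] size [65. 35.] ang of 1st 0.7
fresh_cyan top 0.73 [386. 308. 418. 318.] c [ 383. -322.] size [64. 32.] ang of 1st 90.0
fresh_yellow top 0.98 [438. 326. 477. 359.] c [ 305. -476.] size [54. 93.] ang of 1st 32.6
fresh_yellow top 0.5 [235. 210. 339. 302.] c [544. -21.] size [280. 245.] ang of 1st 90.0
```

Request:
{"method": "carry_out", "body": {
  "deltas": "0 -0.009 -0.05 0 0 -0.01 0.06;0 -0.009 -0.1 0 0 -0.01 0.06;0 -0.009 -0.14 0 0 -0.01 0.06;0 -0.009 -0.152 0 0 -0.01 0.06;0 -0.009 -0.152 0 0 -0.01 0.06;0 -0.009 -0.152 0 0 -0.01 0.02;0 -0.009 -0.152 0 0 -0.01 0.02;0 -0.009 -0.152 0 0 -0.01 0.02;0 -0.009 -0.152 0 0 -0.01 0.02"
}}

```text
time: 37.08
tcp_pos: [0.4682, -0.317, 0.024]
eef_rot: [[0.087, 0.996, 0.001], [0.996, -0.087, -0.001], [-0.001, 0.001, -1.0]]
force: [0.2, 0.8, 7.2]
grip_width: 0.0338
grasp_force: 20.0
```

Request:
{"method": "carry_out", "body": {
  "deltas": "0 0 0.05 0 0 0 0.02;0 0 0.1 0 0 0.1 0.02;0 0 0.13 0 0 0.28 0.02;0.02 0.03 0.13 0 0 0.46 0.02;0.04 0.07 0.13 0 0 0.64 0.02;0.06 0.11 0.13 0 0 0.82 0.02;0.073 0.15 0.13 0 0 1.0 0.02;0.073 0.19 0.13 0 0 1.18 0.02;0.073 0.227 0.13 0 0 1.36 0.02;0.073 0.227 0.13 0 0 1.54 0.02;0.073 0.227 0.13 0 0 1.655 0.02;0.073 0.227 0.13 0 0 1.655 0.02"
}}

```text
time: 38.58
tcp_pos: [0.5404, -0.0893, 0.153]
eef_rot: [[-1.0, 0.004, -0.0], [0.004, 1.0, -0.0], [0.0, -0.0, -1.0]]
force: [-0.2, -0.7, -0.7]
grip_width: 0.0339
grasp_force: 20.0
```

Request:
{"method": "carry_out", "body": {
  "deltas": "0 0 -0.03 0 0 0 0.02;0 0 -0.08 0 0 0 0.02;0 0 -0.1 0 0 0 0.02;0 0 -0.108 0 0 0 0.02;0 0 -0.108 0 0 0 0.02"
}}

```text
time: 39.2
tcp_pos: [0.5406, -0.0897, 0.045]
eef_rot: [[-1.0, 0.004, -0.0], [0.004, 1.0, -0.0], [0.0, -0.0, -1.0]]
force: [-0.5, -0.0, -0.7]
grip_width: 0.0335
grasp_force: 20.0
```

Release, then on to magenta at (.383,-.325), angle 0.

Request:
{"method": "carry_out", "body": {
  "deltas": "0 0 -0.0015 0 0 0 0.02;0 0 -0.0015 0 0 0 0.05;0 0 -0.0015 0 0 0 0.055;0 0 -0.0015 0 0 0 0.055;0 0 0.06 0 0 0 0.055;0 0 0.11 0 0 0 0.055;0 -0.02 0.13 0 0 -0.18 0.06;-0.03 -0.06 0.13 0 0 -0.36 0.06;-0.06 -0.1 0.13 0 0 -0.54 0.06;-0.09 -0.15 0.13 0 0 -0.72 0.06;-0.13 -0.19 0.13 0 0 -0.9 0.06;-0.157 -0.23 0.13 0 0 -1.08 0.06"
}}

```text
time: 40.7
tcp_pos: [0.3818, -0.3204, 0.1751]
eef_rot: [[-0.463, 0.886, -0.0], [0.886, 0.463, 0.0], [0.0, -0.0, -1.0]]
force: [0.1, -0.1, -0.6]
grip_width: 0.0599
grasp_force: 0.0
```

Request:
{"method": "carry_out", "body": {
  "deltas": "0 0 0 0 0 -0.18 0.06;0 0 0 0 0 -0.36 0.06;0 0 0 0 0 -0.491 0.06;0 0 0 0 0 -0.491 0.06"
}}

```text
time: 41.2
tcp_pos: [0.3835, -0.3195, 0.1751]
eef_rot: [[0.002, 1.0, -0.0], [1.0, -0.002, -0.0], [-0.0, -0.0, -1.0]]
force: [-0.1, -0.3, -0.6]
grip_width: 0.0599
grasp_force: 0.0
```

```bash
python3 - <<'E'
from h import *
s=sensors.sense();print(s["tcp_pos"],s["eef_rot"][0],s["time"])
imaging.get_image("wrist")
rects("fresh_magenta","wrist",.033,2)
imaging.get_image("top"); rects("fresh_yellow","top",.052,3)
E
```

```text
[ 0.38346467 -0.31948866  0.17507364] [ 1.88540376e-03  9.99998220e-01 -7.64398905e-05] 41.2
fresh_magenta wrist 0.58 [288. 186. 333. 271.] c [ 382. -323.] size [34. 68.] ang of 1st 0.5
fresh_yellow top 0.74 [305. 243. 322. 269.] c [539. -90.] size [65. 32.] ang of 1st 0.0
fresh_yellow top 0.57 [440. 342. 450. 350.] c [ 298. -430.] size [18. 15.] ang of 1st 44.6
fresh_yellow top 0.43 [334. 324. 353. 337.] c [ 351. -174.] size [44. 24.] ang of 1st 56.4
```

Request:
{"method": "carry_out", "body": {
  "deltas": "-0.001 -0.005 -0.05 0 0 0 0.06;-0.001 -0.005 -0.1 0 0 0 0.06;-0.001 -0.005 -0.14 0 0 0 0.06;-0.001 -0.005 -0.152 0 0 0 0.06;-0.001 -0.005 -0.152 0 0 0 0.06;-0.001 -0.005 -0.152 0 0 0 0.02;-0.001 -0.005 -0.152 0 0 0 0.02;-0.001 -0.005 -0.152 0 0 0 0.02;-0.001 -0.005 -0.152 0 0 0 0.02"
}}

```text
time: 42.52
tcp_pos: [0.3831, -0.3251, 0.0239]
eef_rot: [[0.003, 1.0, 0.001], [1.0, -0.003, -0.001], [-0.001, 0.001, -1.0]]
force: [-0.3, 0.9, 6.7]
grip_width: 0.0335
grasp_force: 20.0
```

Request:
{"method": "carry_out", "body": {
  "deltas": "0 0 0.05 0 0 0 0.02;0 0 0.1 0 0 0.1 0.02;0.02 0.03 0.13 0 0 0.28 0.02;0.05 0.07 0.13 0 0 0.46 0.02;0.08 0.11 0.13 0 0 0.64 0.02;0.11 0.15 0.13 0 0 0.82 0.02;0.14 0.19 0.13 0 0 1.0 0.02;0.157 0.24 0.13 0 0 1.18 0.02;0.157 0.28 0.13 0 0 1.36 0.02;0.157 0.303 0.13 0 0 1.54 0.02;0.157 0.303 0.13 0 0 1.57 0.02;0.157 0.303 0.13 0 0 1.57 0.02"
}}

```text
time: 44.02
tcp_pos: [0.5396, -0.022, 0.1531]
eef_rot: [[-1.0, 0.006, 0.0], [0.006, 1.0, -0.001], [-0.0, -0.001, -1.0]]
force: [0.0, -0.7, -0.9]
grip_width: 0.0334
grasp_force: 20.0
```

Request:
{"method": "carry_out", "body": {
  "deltas": "0 0 -0.03 0 0 0 0.02;0 0 -0.08 0 0 0 0.02;0 0 -0.1 0 0 0 0.02;0 0 -0.108 0 0 0 0.02;0 0 -0.1095 0 0 0 0.02;0 0 -0.1095 0 0 0 0.02;0 0 -0.1095 0 0 0 0.037;0 0 -0.1095 0 0 0 0.038;0 0 -0.1095 0 0 0 0.038;0 0 -0.09 0 0 0 0.038;0 0 -0.04 0 0 0 0.04;0 0 0 0 0 0 0.04"
}}

```text
time: 45.52
tcp_pos: [0.5396, -0.0215, 0.1545]
eef_rot: [[-1.0, 0.004, 0.0], [0.004, 1.0, -0.0], [-0.0, -0.0, -1.0]]
force: [0.6, 0.0, -0.5]
grip_width: 0.04
grasp_force: 0.0
```

Request:
{"method": "carry_out", "body": {
  "deltas": "0 0 0.04 0 0 -0.18 0.026;0 0 0.08 0 0 -0.36 0.026;0 -0.01 0.12 0 0 -0.54 0.026;0 -0.02 0.13 0 0 -0.72 0.026;0 -0.03 0.13 0 0 -0.9 0.026;0 -0.04 0.13 0 0 -1.08 0.026;-0.01 -0.04 0.13 0 0 -1.26 0.026;-0.013 -0.04 0.13 0 0 -1.44 0.026;-0.013 -0.04 0.13 0 0 -1.575 0.026;-0.013 -0.04 0.13 0 0 -1.575 0.026;-0.013 -0.04 0.13 0 0 -1.575 0.026"
}}

```text
time: 46.9
tcp_pos: [0.5265, -0.0615, 0.283]
eef_rot: [[0.005, 1.0, -0.0], [1.0, -0.005, -0.0], [-0.0, -0.0, -1.0]]
force: [-0.2, 0.5, 0.4]
grip_width: 0.0256
grasp_force: 0.0
```

```bash
python3 - <<'E'
from h import *
s=sensors.sense();print(s["tcp_pos"],s["eef_rot"][0],s["time"])
save(imaging.get_image("wrist"),"w8.png")
for n in "cyan magenta yellow".split(): rects("fresh_"+n,"wrist",.052,2)
c=cal("wrist");print([proj(c,(.4255,y,.055)) for y in(-.07,.03)])
for d in spotter.find_in("unit_drawer0_handle","wrist")[:1]:print(d)
E
```

```text
[ 0.52650314 -0.06146745  0.28301135] [ 5.31205344e-03  9.99985883e-01 -1.26796782e-04] 46.9
fresh_cyan wrist 0.82 [288.  63. 361. 108.] c [538.  44.] size [35. 64.] ang of 1st 87.9
fresh_cyan wrist 0.69 [489.  25. 572.  81.] c [715.  65.] size [51. 65.] ang of 1st 63.4
fresh_magenta wrist 0.97 [292. 140. 359. 176.] c [539. -21.] size [35. 65.] ang of 1st 89.6
fresh_yellow wrist 0.83 [294. 206. 358. 247.] c [540. -87.] size [41. 65.] ang of 1st 89.6
fresh_yellow wrist 0.74 [138. 268. 174. 320.] c [ 364. -158.] size [55. 27.] ang of 1st 64.4
[array([207.9678579 , 210.14362923]), array([199.24409269, 101.8212905 ])]
{'bbox': [191.2, 1.2, 472.7, 299.8], 'score': 0.64}
```

View pics/w8.png

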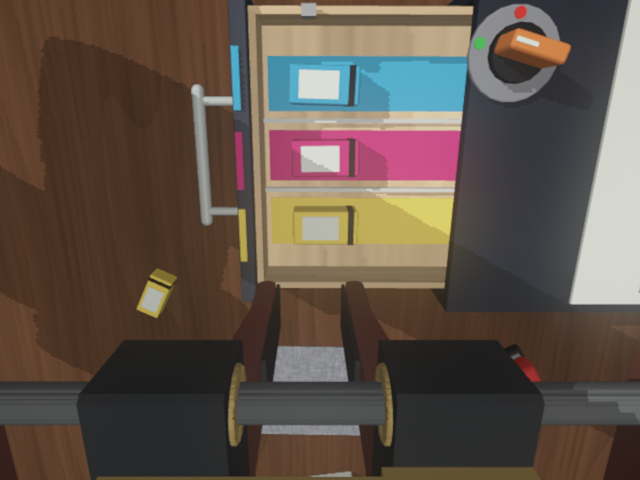

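All three cartridges lie flat in their own lanes: cyan (322,85), magenta (324,158), yellow (325,226). The handle is at column ~202.

Request:
{"method": "carry_out", "body": {
  "deltas": "-0.05 0.02 0 0 0 0 0.026;-0.102 0.04 0 0 0 0 0.026;-0.102 0.04 -0.05 0 0 0 0.026;-0.102 0.04 -0.11 0 0 0 0.026;-0.102 0.04 -0.17 0 0 0 0.026;-0.102 0.04 -0.22 0 0 0 0.026;-0.102 0.04 -0.241 0 0 0 0.026;-0.102 0.04 -0.241 0 0 0 0.026;-0.102 0.04 -0.241 0 0 0 0;-0.102 0.04 -0.241 0 0 0 0;-0.102 0.04 -0.241 0 0 0 0;-0.102 0.04 -0.241 0 0 0 0",
  "squeeze": 20
}}

```text
time: 48.65
tcp_pos: [0.4256, -0.0217, 0.043]
eef_rot: [[0.008, 1.0, 0.002], [1.0, -0.008, -0.001], [-0.001, 0.002, -1.0]]
force: [-0.7, 0.2, 8.0]
grip_width: 0.0102
grasp_force: 20.0
```

Request:
{"method": "carry_out", "body": {
  "deltas": "0.01 0 0 0 0 0 0;0.03 0 0 0 0 0 0;0.05 0 0 0 0 0 0;0.07 0 0 0 0 0 0;0.09 -0.001 0 0 0 0 0;0.11 -0.001 0 0 0 0 0;0.13 -0.001 0 0 0 0 0;0.145 -0.001 0 0 0 0 0;0.16 -0.001 0 0 0 0 0;0.17 -0.001 0 0 0 0 0;0.178 -0.001 0 0 0 0 0;0.178 -0.001 0 0 0 0 0"
}}

```text
time: 50.15
tcp_pos: [0.6045, -0.0231, 0.0431]
eef_rot: [[0.008, 1.0, 0.003], [1.0, -0.008, -0.001], [-0.001, 0.003, -1.0]]
force: [1.6, -1.9, 6.2]
grip_width: 0.0099
grasp_force: 20.0
```

Request:
{"method": "carry_out", "body": {
  "deltas": "0.002 0 0 0 0 0 0;0.004 0 0 0 0 0 0;0.004 0 0 0 0 0 0"
}}

```text
time: 50.52
tcp_pos: [0.6062, -0.0231, 0.043]
eef_rot: [[0.008, 1.0, -0.0], [1.0, -0.008, -0.001], [-0.001, -0.0, -1.0]]
force: [-2.3, -1.9, 9.8]
grip_width: 0.0103
grasp_force: 20.0
```

Request:
{"method": "carry_out", "body": {
  "deltas": "0.003 0 0 0 0 0 0;0.004 0 0 0 0 0 0;0.004 0 0 0 0 0 0"
}}

```text
time: 50.9
tcp_pos: [0.6062, -0.0231, 0.0429]
eef_rot: [[0.007, 1.0, -0.007], [1.0, -0.007, -0.001], [-0.001, -0.007, -1.0]]
force: [-10.9, -3.8, 18.0]
grip_width: 0.01
grasp_force: 20.0
```

Request:
{"method": "carry_out", "body": {
  "deltas": "-0.005 0 0 0 0 0 0.024;-0.005 0 0 0 0 0 0.024;-0.005 0 0 0 0 0 0.024;-0.005 0 0.06 0 0 0.01 0.024;-0.005 0 0.12 0 0 0.18 0.04;-0.005 0 0.18 0 0 0.36 0.05;-0.005 0 0.2 0 0 0.54 0.05;0.02 0.02 0.2 0 0 0.72 0.05;0.05 0.05 0.2 0 0 0.9 0.05;0.077 0.085 0.2 0 0 1.08 0.05;0.077 0.085 0.2 0 0 1.2 0.05;0.077 0.085 0.2 0 0 1.306 0.05"
}}

```text
time: 52.4
tcp_pos: [0.688, 0.0634, 0.2413]
eef_rot: [[-0.964, 0.265, -0.001], [0.265, 0.964, 0.0], [0.001, -0.0, -1.0]]
force: [-0.3, -0.2, 0.3]
grip_width: 0.0502
grasp_force: 0.0
```

Request:
{"method": "carry_out", "body": {
  "deltas": "0 0 0 0 0 0 0.05;0 0 0 0 0 0 0.05;0 0 0 0 0 0 0.05"
}}

```text
time: 52.78
tcp_pos: [0.6876, 0.0623, 0.242]
eef_rot: [[-0.963, 0.271, 0.0], [0.271, 0.963, -0.0], [-0.0, -0.0, -1.0]]
force: [-0.5, -1.1, 0.3]
grip_width: 0.0503
grasp_force: 0.0
```

```bash
python3 - <<'E'
from h import *
s=sensors.sense();print(s["tcp_pos"],s["eef_rot"].round(3).tolist() if hasattr(s["eef_rot"],'round') else s["eef_rot"],s["force"],s["time"])
save(imaging.get_image("wrist"),"w9.png")
E
```

```text
[0.68757443 0.06234195 0.24201299] [[-0.963, 0.271, 0.0], [0.271, 0.963, -0.0], [-0.0, -0.0, -1.0]] [-0.47816802 -1.05583071  0.27944269] 52.775
```

View pics/w9.png

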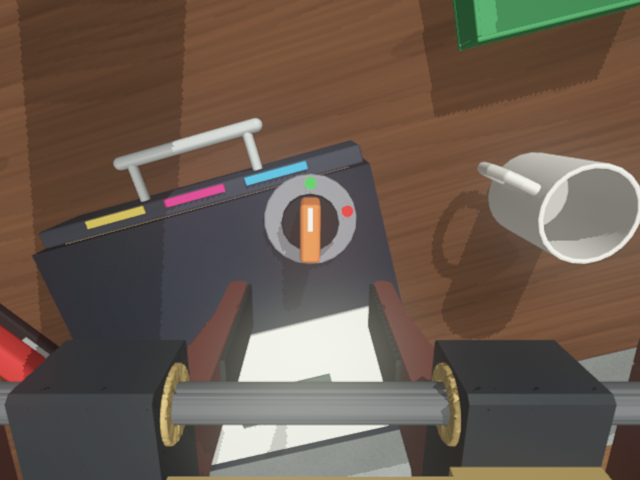

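The drawer is shut and the dial bar (310,230) is aligned with the gripper, pointer at green (310,184).

Request:
{"method": "carry_out", "body": {
  "deltas": "0 0 -0.05 0 0 0 0.05;0 0 -0.09 0 0 0 0.05;0 0 -0.111 0 0 0 0.05;0 0 -0.111 0 0 0 0.05;0 0 -0.111 0 0 0 0.05;0 0 -0.111 0 0 0 0.008;0 0 -0.111 0 0 0 0.008;0 0 -0.111 0 0 0 0.008;0 0 -0.111 0 0 0 0.008;0 0 -0.111 0 0 0 0.008",
  "squeeze": 30
}}

```text
time: 54.08
tcp_pos: [0.6876, 0.0622, 0.1312]
eef_rot: [[-0.963, 0.269, 0.0], [0.269, 0.963, -0.0], [-0.0, -0.0, -1.0]]
force: [-1.1, -0.2, 2.5]
grip_width: 0.0133
grasp_force: 30.0
```

Request:
{"method": "carry_out", "body": {
  "deltas": "0 0 0.006 0 0 0 0.008;0 0 0.011 0 0 0 0.008;0 0 0.0125 0 0 0 0.008;0 0 0.0125 0 0 0 0.008"
}}

```text
time: 54.58
tcp_pos: [0.6876, 0.0623, 0.1439]
eef_rot: [[-0.963, 0.269, 0.0], [0.269, 0.963, -0.0], [-0.0, -0.0, -1.0]]
force: [-0.4, -2.4, 0.2]
grip_width: 0.0131
grasp_force: 30.0
```

Request:
{"method": "carry_out", "body": {
  "deltas": "0 0 0 0 0 -0.18 0.008;0 0 0 0 0 -0.36 0.008;0 0 0 0 0 -0.54 0.008;0 0 0 0 0 -0.72 0.008;0 0 0 0 0 -0.9 0.008;0 0 0 0 0 -1.08 0.008;0 0 0 0 0 -1.22 0.008;0 0 0 0 0 -1.31 0.008;0 0 0 0 0 -1.31 0.008;0 0 0 0 0 -1.31 0.008"
}}

```text
time: 55.82
tcp_pos: [0.6871, 0.0619, 0.1435]
eef_rot: [[0.01, 1.0, -0.001], [1.0, -0.01, -0.001], [-0.001, -0.001, -1.0]]
force: [-2.4, -4.5, 1.5]
grip_width: 0.0132
grasp_force: 30.0
```

Request:
{"method": "carry_out", "body": {
  "deltas": "0 0 -0.006 0 0 0 0.008;0 0 -0.011 0 0 0 0.008;0 0 -0.0135 0 0 0 0.008;0 0 -0.0145 0 0 0 0.008;0 0 -0.0145 0 0 0 0.008"
}}

```text
time: 56.45
tcp_pos: [0.6873, 0.0619, 0.131]
eef_rot: [[0.01, 1.0, 0.0], [1.0, -0.01, -0.001], [-0.001, 0.0, -1.0]]
force: [-6.9, -4.6, 13.4]
grip_width: 0.0132
grasp_force: 30.0
```

Request:
{"method": "carry_out", "body": {
  "deltas": "0 0 0 0 0 0 0.05;0 0 0 0 0 0 0.05;0 0 0 0 0 0 0.05;0 0 0.05 0 0 0 0.05;0 0 0.1 0 0 0 0.05;0 0 0.15 0 0 0 0.05;0 0 0.15 0 0 0 0.05;0 0 0.15 0 0 0 0.05"
}}

```text
time: 57.45
tcp_pos: [0.6872, 0.0627, 0.2781]
eef_rot: [[0.012, 1.0, -0.001], [1.0, -0.012, 0.0], [0.0, -0.001, -1.0]]
force: [-0.4, 0.1, -0.4]
grip_width: 0.05
grasp_force: 0.0
```

```bash
python3 - <<'E'
from h import *
a=imaging.get_image("wrist"); b=imaging.get_image("top"); rects("spent_a","top",.03)
save(np.hstack([cv2.resize(a,(400,300)),b[110:410,100:500]]),"w10.png")
E
```

```text
(no output)
```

View pics/w10.png

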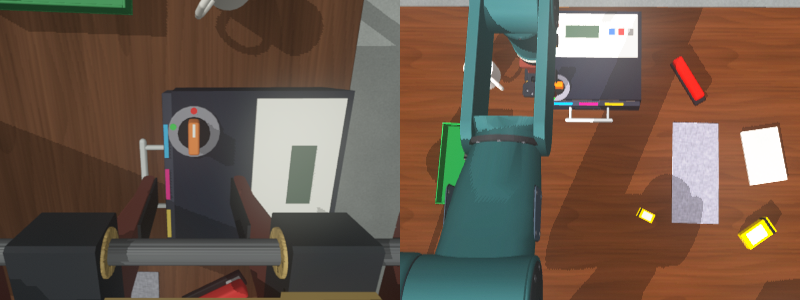

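The dial points to red, pushed in, and the drawer is shut. The arm hides the tray, so I'll step aside for one check.

Request:
{"method": "carry_out", "body": {
  "deltas": "-0.05 -0.06 0.03 0 0 0 0.05;-0.1 -0.12 0.03 0 0 0 0.05;-0.15 -0.18 0.03 0 0 0 0.05;-0.2 -0.24 0.03 0 0 0 0.05;-0.2 -0.3 0.03 0 0 0 0.05;-0.2 -0.3 0.03 0 0 0 0.05;-0.2 -0.3 0.03 0 0 0 0.05"
}}

```text
time: 58.48
tcp_pos: [0.4857, -0.2406, 0.3077]
eef_rot: [[0.017, 1.0, -0.002], [1.0, -0.017, 0.0], [0.0, -0.002, -1.0]]
force: [-0.9, 0.6, -0.0]
grip_width: 0.0499
grasp_force: 0.0
```

```bash
python3 - <<'E'
from h import *
b=imaging.get_image("top"); rects("spent_a","top",.03); rects("unit_drawer0_handle","top",.055,1)
save(b[110:410,20:420],"t11.png")
E
```

```text
spent_a top 0.93 [165. 245. 180. 270.] c [531. 295.] size [70. 44.] ang of 1st 2.0
spent_a top 0.77 [164. 280. 179. 304.] c [442. 292.] size [40. 62.] ang of 1st 88.4
spent_a top 0.36 [239. 208. 339. 236.] c [635. -22.] size [280.  66.] ang of 1st 89.4
unit_drawer0_handle top 0.85 [239. 210. 341. 234.] c [631. -24.] size [ 61. 275.] ang of 1st 0.0
```

View pics/t11.png

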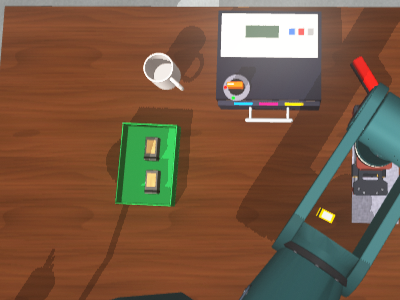

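Both spent cartridges are in the tray at crop (152,149) and (152,181). The drawer is shut, the dial is at red, and the robot is clear.

```bash
python3 -c "
from h import *
print(robot.finish_job())"
```

```text
the job is handed in; nothing more can be done
None
```

The job is handed in: both spent cartridges are in the tray, the cyan, magenta and yellow cartridges lie in their own lanes, and the drawer is shut with the dial locked at red; it took about 58 s of the 210 s.

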